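Swing the checking arm over the anvil and set the step gauge under its foot

TASK

First swing the aluminium arm of the green checking stand over its anvil, all the way to its stop. Then draw the wooden-handled step gauge out of its holder by the blade, lay it on the open bench and let go; take it again by the handle and slide the blade into the gap between the arm's foot and the anvil until the brass shoulder sits flush against the anvil's front face. Leave the gauge lying there on the stand with the arm still at its stop, and do not disturb the glue bottle, the red thread spool or the spirit lamp.

Things in the scene. Friction and masses are not known exactly. Their poses are not given: they have to be found in the camera images.
- check_stand: Fixed stand; origin on the bench below the middle of the anvil's front face; x = level way in for the blade, y left, z up. Green base plate 64 mm wide, 12 mm thick, x -120 to 205 mm; before the anvil it is the bed for the gauge's handle. Steel anvil x 0 to 46, 56 mm wide, top z = 24 mm, front face x = 0. Arm post (vertical pivot) at x = 140, y = 0; stop bracket at x 118, y 26, up to z = 76.
- anvil_face (a point): Point on the base plate's top (12 mm above the bench) at the middle of the foot of the anvil's front face; axes as check_stand. A gauge fully home lies on the plate with its origin here and its axes parallel.
- swing_arm (a joint): Angle (rad) of the aluminium arm: 0 = at its stop, pointing to the stand's -x, its 14 mm foot over the anvil at x = 20 mm, y = 0, underside at z = 33.5 mm (gap 9.5 mm); grows to the stand's -y side, at most 1.6. Friction (about 0.12 N m) holds it. Bar 22 mm wide, z 62 to 74 mm, ends 122 mm from the pivot.
- swing_knob (a point): Black upright knob on the swing arm, 90 mm from the pivot axis, 14 to 16 mm in diameter and 34 mm tall, its top 107 mm above the bench. The point is 93 mm above the bench on the knob's axis; it turns with the arm.
- gauge_holder: Fixed wooden pigeonhole 104 x 60 x 52 mm, open only at its mouth. Origin on the bench below the middle of the mouth; +x points out of the mouth, level. Inside 40 mm wide, 40 mm high and 98 mm deep, floor 6 mm above the bench. The desk lamp's elbow hangs about 0.5 m above the bench between holder and stand, near x = 0.55, y = -0.02 (m): keep the arm in front of it.
- step_gauge: Loose gauge, about 0.09 kg: wooden handle 26 mm wide, x -84 to 0, z 0 to 32 mm, with a 27 mm wide brass ferrule whose front (x = 0) is the shoulder; flat steel blade 20 mm wide, x 0 to 45, z 13 to 19 mm. Origin on the underside at the middle of the shoulder; +x to the blade tip. It starts in the holder, shoulder 2 to 6 mm inside the mouth, blade sticking out. It stands level on its handle.
- glue_bottle: Loose white glue bottle with orange label, 33 mm diameter, 104 mm tall, upright bystander; origin at the centre of its underside.
- thread_spool: Loose wooden spool of red thread, 29 mm diameter, 40 mm tall, upright bystander; origin at the centre of its underside.
- spirit_lamp: Loose round brass spirit lamp, 68 mm diameter, 70 mm tall, bystander; origin at the centre of its underside.
Things that resemble listed ones, but are neither listed nor needed, are in the scene too. What is shaped like the step_gauge but pink is not meant.

How it is judged:
On the way, in this order (a step that is already met when the one before it is completed fails the run):
1. the swing arm has been brought over the anvil to its stop (value of joint swing_arm below 0.03 rad), for 0.2 s.
2. the gauge, drawn out of its holder, has been laid on the open bench and let go (x of step_gauge in the frame of gauge_holder above 0.07 m and height (world z) of step_gauge below 0.004 m and angle between step_gauge's own z axis and vertical below 0.1 rad and contact force between the fingers and step_gauge below 0.1 N and linear speed of step_gauge below 0.02 m/s), for 0.2 s.
At the end, for the whole second after the job is handed in: The arm is within 0.04 rad of its stop; the gauge lies flat and at rest on the stand's bed with its blade under the foot, the shoulder within 3 mm of the anvil's front face, within 7 mm sideways of the stand's middle line and within 0.1 rad of its direction (value of joint swing_arm below 0.04 rad and x of step_gauge in the frame of anvil_face above -0.003 m and y of step_gauge in the frame of anvil_face between -0.007 and 0.007 m and z of step_gauge in the frame of anvil_face between -0.003 and 0.003 m and angle between the x axis of step_gauge and the x axis of anvil_face, either way round below 0.1 rad and angle between step_gauge's own z axis and vertical below 0.1 rad and linear speed of step_gauge below 0.01 m/s); the robot touches nothing.
It fails at once if the glue bottle is moved more than 25 mm or tipped (distance of glue_bottle from where it was at the start of the episode above 0.025 m or angle between glue_bottle's own z axis and vertical above 0.5 rad).
It fails at once if the thread spool is moved more than 25 mm or tipped (distance of thread_spool from where it was at the start of the episode above 0.025 m or angle between thread_spool's own z axis and vertical above 0.5 rad).
It fails at once if the spirit lamp is moved more than 25 mm or tipped (distance of spirit_lamp from where it was at the start of the episode above 0.025 m or angle between spirit_lamp's own z axis and vertical above 0.5 rad).
It also fails if it takes over 69 s, if anything falls off the work surface, if the arm or the gripper's body presses on something with over 40 N, if the wrist force passes 120 N, or if a joint passes its speed limit or range.

ROBOT

A 6-joint arm with a two-finger parallel gripper is mounted at the origin on a cart in front of the work surface, level with it; the furniture and walls round the work are solid. World frame = base frame: x ahead of the robot, y to its left, z up, the work surface at z = 0. Lengths are in m, angles in rad, forces in N, time in s.
With the tool pointing down it reaches from about 0.225 to 0.875 m from the base axis. Payload 3.4 kg.
Tool frame: the origin (TCP) lies between the finger pads; the fingertips stand 11 mm ahead of it and the grasp point (between the pads) lies 8 mm behind it (tips_ahead is the distance from the TCP to the fingertips, in m); z points along the fingers, x is the direction in which the jaws open and shut, and the axes are right-handed (so a half turn about z gives the same grasp; the last joint's range is limited). The gripper opens to 85 mm and grips with 20 to 120 N. Pads are 22 mm wide; open, the fingers measure 114 mm over their backs; the gripper's body (76 mm by 85 mm) begins 54 mm behind the grasp point. The pads swing forward as they close: fully open they stand 13 mm farther back than shut.
Start: joints at [-1.405, 0.276, 1.505, -0, 1.361, -0.121], TCP at [0.163, -0.552, 0.242] pointing down, gripper open.
Joint ranges: [-2.89, 2.89], [-0.75, 2.08], [0.22, 2.7], [-1.18, 4.32], [0.11, 2.71], [-2.7, 2.7]. Speed limits (rad/s): [2.57, 2.57, 3.14, 3.14, 3.14, 3.14].

INTERFACE

Orientations are given as a unit quaternion [w, x, y, z].
In Python, from rig import get_state, get_image, sign_off, masks_of, tips_ahead gives the robot as it stands.
- The arm moves only by the tool play_rows, never from a script. Its argument "series" is a list of rows, each an object of numbers: "fingers": the closure, from -1 (fully open) to 1 (shut); "dx", "dy", "dz": the shift along the world's x, y, z in mm; "turn": the turn about the world's z in rad. A call has 1 to 20 rows; each row shifts and turns the pose as measured when the row begins; what a row does not reach is not made up. A row lasts 1/12 s, in which the tool goes at most 41.7 mm and 7.16 degrees, less where a joint would pass 70% of its speed; a pose out of reach is approached as far as the arm can. A call with a gripper value outside its range is refused whole. The fingers move at their own pace and stop on an object; "squeeze" is the grip in N (left out, the last holds). Time passes only in rows, so rows that do not move let the fingers close. It gives the time, the measured TCP pose, the force and the opening at its end, in the units of the state.
- get_state(): the state, without advancing time (a new reading comes with each control period).
- get_image(name): name is "scene" or "top" or "wrist"; returns a dict with "pixels" (384x512x3 uint8, red, green, blue), "vfov" (degrees; the focal length in pixels is half the picture's height over the tangent of half this angle, whatever the lens; pixels are square), "cx", "cy" (the principal point, pixels), "rvec" (rotation vector, rad) and "tvec" (3), from world to camera coordinates, as OpenCV has them; the wrist camera has in their place "hand_eye" (4x4, takes a point from camera to tool coordinates, whose origin is the TCP and whose axes are the tool frame's). Camera axes: x right, y down, z forward; pixel columns grow to the right and rows downward; lengths in m; the calibration is good to about 2 mm. A picture is of the moment at which its call begins: read the wrist's pose just before it. There is no depth.
- sign_off(): hands the job in, once; it reports no verdict.
Trained networks look in a picture, given as the dict that the camera call returned (one of the last four; its "shot" number tells which), for a name from the list of things; names that differ only in an ending like _2 or _b are one class to them, and where a whole thing is asked for, a point or a joint stands for the part that bears it (a point fixed in the world has none). Each returns a list of dicts, best first, with "p" (0 to 1); they miss things now and then, are a little off and sometimes report something else, mostly with a low value. They report only what shows in the picture. A call takes as long as a camera call. They do not tell look-alikes from the thing itself.
- masks_of(picture, label): "region" (384x512 bool, what is visible of it) and "xy" ([column, row] in pixels, amid what is visible of it).
The state is a dict: "clock": time; "qpos": joint angles; "qd": joint speeds; "effort": joint torques, N m; "position": TCP position; "ee_rot": TCP orientation; "contact_force": force on the tool from outside, world axes, zero at the start; "moment": the same for the moment, N m; "width": finger opening in m.
Only numpy, scipy, OpenCV 4.12 (cv2) and the standard library are available. Lean on these libraries where they do the work, as an engineer would, in place of code of your own. Each camera call takes 0.05 s, during which the arm holds its last target. There are 200 camera calls.

## Working session

There is one attempt and no reset: what is moved stays moved. The work goes in short steps, Python scripts to look and compute and a tool call to move; the robot and the scene stay as the last step left them, time stands still between calls to the robot, and variables do not carry over. Pictures are saved under pics/ and viewed, about 8 in all and at most 12, crops included, and the job is handed in when it is done.

Besides the shell and the picture viewer there is one more tool, called after "Request:" as name(argument=value, ...) on one line, values as JSON. play_rows: Moves the arm, as the interface text tells. Its arguments: {"type":"object","properties":{"series":{"type":"array"},"squeeze":{"type":"number"}},"required":["series"]}

```bash
mkdir -p pics; ls
cat > h.py <<'E'
import numpy as np, cv2
from rig import get_state,get_image,masks_of,tips_ahead
def cam(p):
    f=p["pixels"].shape[0]/2/np.tan(np.radians(p["vfov"])/2)
    K=np.array([[f,0,p["cx"]],[0,f,p["cy"]],[0,0,1.]])
    if "rvec" in p: return K,cv2.Rodrigues(np.array(p["rvec"],float))[0],np.array(p["tvec"],float)
    s=p["st"]; w,x,y,z=s["ee_rot"]
    from scipy.spatial.transform import Rotation as R
    T=np.eye(4);T[:3,:3]=R.from_quat([x,y,z,w]).as_matrix();T[:3,3]=s["position"]
    C=np.linalg.inv(T@np.array(p["hand_eye"]));return K,C[:3,:3],C[:3,3]
def shot(n):
    s=get_state() if n=="wrist" else None
    p=get_image(n);p["st"]=s;return p
def save(p,f): cv2.imwrite("pics/"+f,p["pixels"][:,:,::-1])
def on_plane(p,uv,z):
    K,R,t=cam(p);d=np.c_[np.atleast_2d(uv),np.ones(len(np.atleast_2d(uv)))]@np.linalg.inv(K).T@R
    o=-R.T@t;return o+d*((z-o[2])/d[:,2])[:,None]
def proj(p,X):
    K,R,t=cam(p);q=(np.atleast_2d(X)@R.T+t)@K.T;return q[:,:2]/q[:,2:]
E
python3 - <<'E'
from h import *
a=shot("scene");b=shot("top")
cv2.imwrite("pics/s.png",cv2.resize(a["pixels"][:,:,::-1],(800,600)));cv2.imwrite("pics/t.png",cv2.resize(b["pixels"][:,:,::-1],(800,600)))
for n in ["check_stand","swing_arm","swing_knob","gauge_holder","step_gauge","glue_bottle","thread_spool","spirit_lamp"]:
  for nm,p in(("s",a),("t",b)):
    print(n,nm,[(np.round(m["xy"]).tolist(),round(m["p"],2),int(m["region"].sum())) + ((np.round(on_plane(b,m["xy"],0.0)[0,:2],3).tolist(),) if nm=="t" else ()) for m in masks_of(p,n)])
print(get_state()); print(tips_ahead, a["vfov"],b["vfov"],b["rvec"],b["tvec"])
E
```

```text
pics
check_stand s [([244.0, 191.0], 0.79, 1943)]
check_stand t [([264.0, 154.0], 0.69, 3985, [0.584, -0.161]), ([117.0, 196.0], 0.69, 1303, [0.483, 0.188])]
swing_arm s [([247.0, 162.0], 0.55, 393)]
swing_arm t [([272.0, 122.0], 0.59, 649, [0.661, -0.18])]
swing_knob s [([244.0, 162.0], 0.81, 489)]
swing_knob t [([272.0, 120.0], 0.83, 687, [0.665, -0.182])]
gauge_holder s [([151.0, 257.0], 0.79, 1869)]
gauge_holder t [([116.0, 195.0], 0.75, 1368, [0.483, 0.192]), ([274.0, 118.0], 0.58, 787, [0.671, -0.186]), ([193.0, 133.0], 0.19, 201, [0.633, 0.008])]
step_gauge s [([236.0, 265.0], 0.75, 566), ([184.0, 244.0], 0.56, 60)]
step_gauge t [([182.0, 255.0], 0.85, 598, [0.344, 0.031]), ([148.0, 196.0], 0.69, 219, [0.482, 0.114])]
glue_bottle s []
glue_bottle t [([194.0, 134.0], 0.68, 204, [0.631, 0.006])]
thread_spool s [([244.0, 191.0], 0.51, 1967), ([185.0, 246.0], 0.33, 90)]
thread_spool t [([350.0, 210.0], 0.69, 115, [0.449, -0.365])]
spirit_lamp s []
spirit_lamp t [([371.0, 156.0], 0.76, 668, [0.577, -0.417]), ([349.0, 207.0], 0.44, 168, [0.457, -0.362]), ([272.0, 121.0], 0.34, 639, [0.663, -0.182])]
{'clock': 0.9, 'qpos': array([-1.40500673e+00,  2.75868740e-01,  1.50492588e+00,  2.62275997e-05,
        1.36069214e+00, -1.21013221e-01]), 'qd': array([-3.04281849e-04, -4.40974703e-05,  2.48063643e-04, -3.59462802e-04,
       -5.28729309e-04,  6.45455626e-04]), 'effort': array([ 9.22052459e-04, -4.16633320e+01, -2.46100634e+01, -6.19405387e-05,
        1.04582531e-05,  1.33614139e-05]), 'position': array([ 0.16265962, -0.55153358,  0.24233552]), 'ee_rot': array([ 2.73211385e-05,  8.00900069e-01, -5.98798027e-01,  4.71308929e-05]), 'contact_force': array([-0.61024758,  0.36337313,  0.32479066]), 'moment': array([0.02805298, 0.02053462, 0.03436019]), 'width': 0.08574582368464291}
0.011 44.73235551464378 44.15491354971135 [ 2.1798985  -2.17522004  0.0670765 ] [-0.13639798  0.49094447  1.08894281]
```

View pics/s.png

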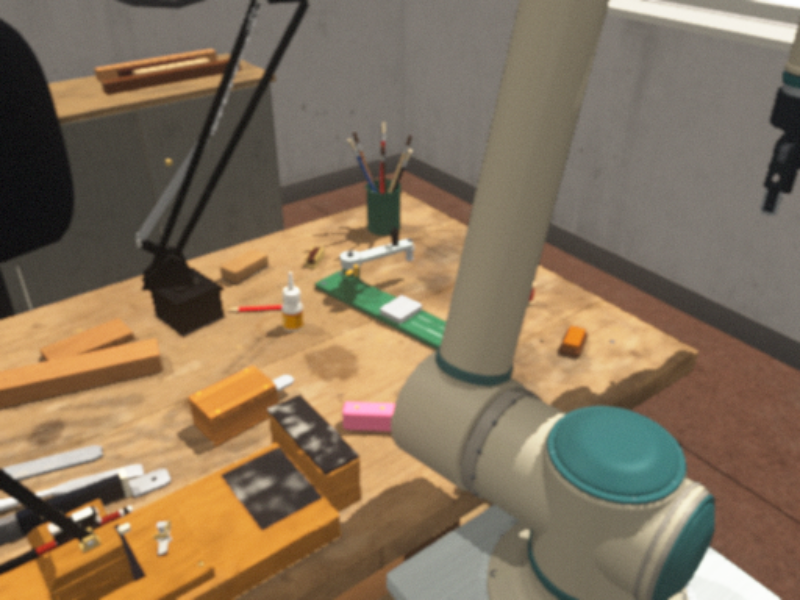

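View pics/t.png

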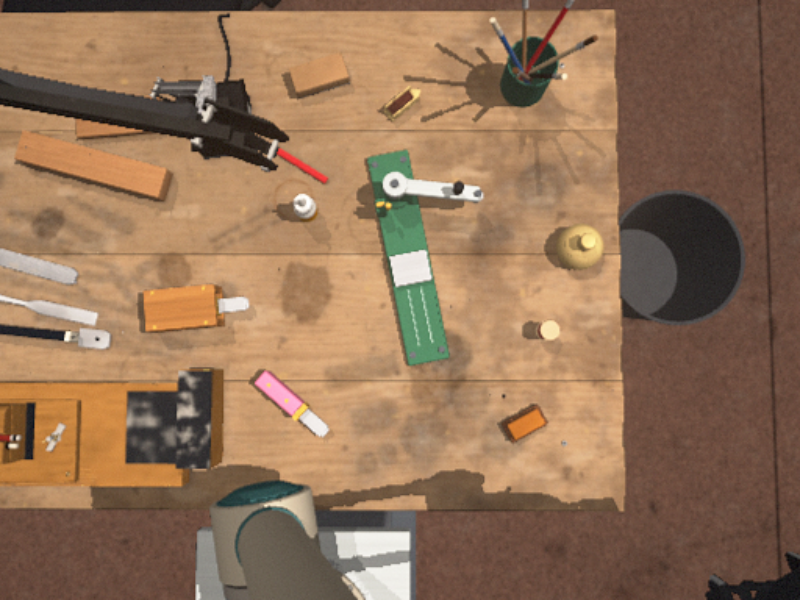

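Top view (800×600): the stand runs from (388,155) at the far end to (428,362) at the near end, with the anvil at (410,268), the pivot at (395,184) and the knob at (458,188). There are two gauge-shaped things: the pink one lying on the bench at (290,400), and one in the orange pigeonhole with its steel blade out at (235,304). The second fits the description, because it's in the holder and not pink. I'll measure the poses and check it in an enlarged crop.

```bash
cat > m.py <<'E'
from h import *
b=shot("top"); hsv=cv2.cvtColor(b["pixels"],cv2.COLOR_RGB2HSV)
def rect(mask,box,z,name):
    u0,v0,u1,v1=box; m=np.zeros(mask.shape,bool); m[v0:v1,u0:u1]=mask[v0:v1,u0:u1]
    n,l,s,_=cv2.connectedComponentsWithStats(m.astype(np.uint8)); m=(l>0)&(s[l,4]>25)
    v,u=np.nonzero(m); P=on_plane(b,np.c_[u,v].astype(float),z)[:,:2]
    r=cv2.minAreaRect((P*1000).astype(np.float32)); print(name,len(u),np.round(r[0],1),np.round(r[1],1),round(r[2],2),"mean",np.round(P.mean(0)*1000,1)); return m
H,S,V=[hsv[...,i].astype(int) for i in range(3)]
g=rect((H>55)&(H<90)&(S>90)&(V>35),(225,90,295,240),.012,"green")
w=rect((S<50)&(V>140),(240,150,285,190),.024,"anvil")
o=rect((S>165)&(H<22)&(V>100),(85,175,145,215),.052,"holdertop")
k=rect((S<70)&(V>120),(137,185,165,204),.025,"blade")
a=rect((S<60)&(V>130),(240,105,312,132),.074,"arm")
kn=rect((V<50),(284,108,302,128),.100,"knob")
im=b["pixels"].copy()
for m,c in((g,(0,255,0)),(w,(255,0,0)),(o,(0,0,255)),(k,(255,0,0)),(a,(0,0,255)),(kn,(255,255,0))): im[cv2.dilate(m.astype(np.uint8),None).astype(bool)&~m]=c
im2=np.vstack([cv2.resize(im[170:225,80:180],(800,440),interpolation=cv2.INTER_CUBIC)[:290] , cv2.resize(im[100:180,230:318],(341,310),interpolation=cv2.INTER_CUBIC).repeat(1,0) @ np.eye(3,dtype=np.uint8) if 0 else np.pad(cv2.resize(im[95:180,230:318],(320,309),interpolation=cv2.INTER_CUBIC),((0,0),(0,480),(0,0)))])
cv2.imwrite("pics/crop1.png",im2[:,:,::-1])
E
python3 m.py
```

```text
green 1828 [ 557.5 -154.2] [319.9  60.3] 11.41 mean [ 529.9 -160.1]
anvil 496 [ 539.1 -158.4] [47.3 56.7] 11.41 mean [ 539.  -158.1]
holdertop 721 [476.5 172.4] [ 59.8 112.2] 4.96 mean [472.  176.4]
blade 178 [484.1 106. ] [21.  46.8] 0.11 mean [484. 106.]
arm 615 [ 650.9 -189.9] [144.6  34.9] 86.44 mean [ 648.4 -180.7]
knob 0 [0. 0.] [0. 0.] 0.0 mean [nan nan]m.py:7: RuntimeWarning: Mean of empty slice.
  r=cv2.minAreaRect((P*1000).astype(np.float32)); print(name,len(u),np.round(r[0],1),np.round(r[1],1),round(r[2],2),"mean",np.round(P.mean(0)*1000,1)); return m
  ret = um.true_divide(
```

View pics/crop1.png

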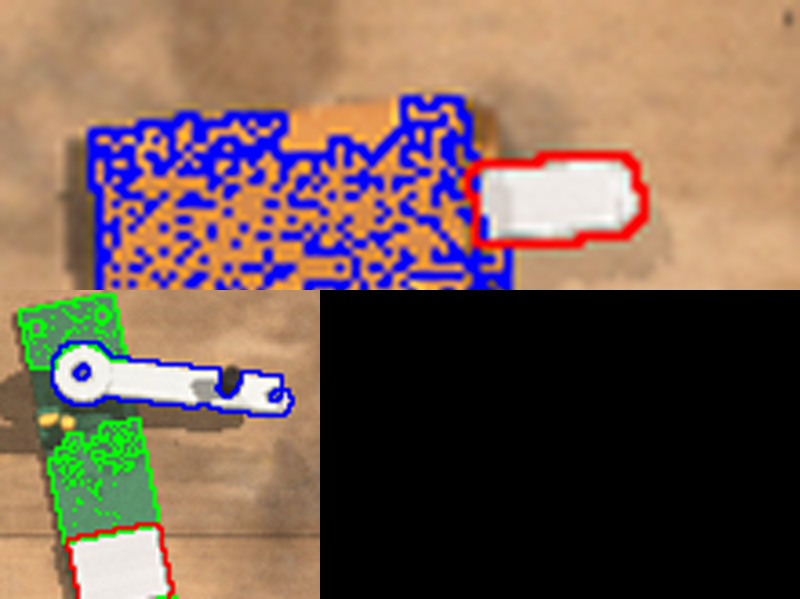

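Run:
```python
from h import *
b=shot("top")
f=lambda u,v,z:np.round(on_plane(b,[[u,v]],z)[0]*1000,1)
print("pivot",f(252.5,117.6,.074),f(252.5,117.6,.085),"tip",f(308,124.7,.074),"knobtop",f(293.8,118.8,.107))
# brighter look for knob centroid in dark pixels
V=b["pixels"].max(2)[108:132,284:304]; 
for r in V[:22]: print(*r)
d=np.array([np.cos(np.radians(11.41)),np.sin(np.radians(11.41)),0]);o=np.array([.5166,-.163,0]);p=o+.14*d
for th in(1.1,1.2,1.3,1.4):
  a=np.radians(11.41)+np.pi+th; k=p+.09*np.array([np.cos(a),np.sin(a),0]); t=p+.122*np.array([np.cos(a),np.sin(a),0])
  print(th,np.round(k*1000),proj(b,k+[0,0,.107]).round(1),proj(b,t+[0,0,.074]).round(1))
print(proj(b,p+[0,0,.074]))
```

```text
pivot [ 654.  -135.1   74. ] [ 651.4 -135.2   85. ] tip [ 637.9 -259.3   74. ] knobtop [ 643.6 -225.1  107. ]
184 184 186 190 191 194 201 211 213 217 212 212 212 215 214 208 207 205 200 193
186 191 193 197 202 208 214 216 213 216 211 214 213 214 219 219 218 211 211 203
200 200 207 199 206 214 220 215 215 214 218 220 219 220 221 220 222 221 223 219
200 208 205 203 208 216 220 216 214 217 216 220 220 220 215 218 221 221 221 221
202 201 206 210 208 214 222 217 211 214 212 213 213 213 207 208 211 214 216 215
205 206 206 208 206 217 216 217 213 212 211 207 205 202 200 196 197 196 196 201
202 206 205 209 203 215 216 223 224 223 212 207 201 198 192 190 187 186 194 193
204 201 204 203 201 205 212 226 204 172 173 198 199 195 192 192 188 187 192 192
194 178 169 192 198 201 209 177 128 88 101 141 192 197 194 189 189 187 187 190
234 228 226 233 233 223 158 96 59 55 54 70 130 184 190 189 188 183 186 183
248 248 248 249 251 232 118 60 58 64 61 60 67 221 218 209 199 180 165 174
203 202 203 198 207 214 117 56 58 61 62 63 38 239 247 243 240 237 234 234
153 154 155 155 156 161 92 48 65 69 67 55 65 240
[... 278 characters left out ...]
 56 95 187 220 235 245 247 244 245 248 241 149
180 151 148 146 223 238 241 241 220 222 238 236 231 234 246 247 246 246 252 185
129 119 118 127 182 207 217 230 218 221 222 222 224 228 235 246 249 250 253 246
110 111 108 116 116 122 127 137 134 137 144 142 152 163 176 204 222 229 232 237
113 120 115 113 113 111 107 108 106 106 105 102 102 147 144 144 141 144 139 149
113 121 118 116 117 114 113 111 113 116 114 114 105 178 180 179 171 168 149 112
1.1 [ 630. -222.    0.] [[292.4 125.1]] [[305.2 132.1]]
1.2 [ 638. -224.    0.] [[293.3 121.2]] [[306.3 126.8]]
1.3 [ 647. -225.    0.] [[293.8 117.1]] [[307.  121.5]]
1.4 [ 656. -225.    0.] [[293.8 113. ]] [[307.  116.1]]
[[252.61067054 117.68175784]]
```

Request:
play_rows(series=[{"fingers": 0.0,"dx": 30,"dy": 20.5,"dz": -4},{"fingers": 0.0,"dx": 30,"dy": 20.5,"dz": -4},{"fingers": 0.0,"dx": 30,"dy": 20.5,"dz": -4},{"fingers": 0.0,"dx": 30,"dy": 20.5,"dz": -4},{"fingers": 0.0,"dx": 30,"dy": 20.5,"dz": -4},{"fingers": 0.0,"dx": 30,"dy": 20.5,"dz": -4},{"fingers": 0.0,"dx": 30,"dy": 20.5,"dz": -4},{"fingers": 0.0,"dx": 30,"dy": 20.5,"dz": -4},{"fingers": 0.0,"dx": 30,"dy": 20.5,"dz": -4},{"fingers": 0.0,"dx": 30,"dy": 20.5,"dz": -4},{"fingers": 0.0,"dx": 30,"dy": 20.5,"dz": -4},{"fingers": 0.0,"dx": 30,"dy": 20.5,"dz": -4},{"fingers": 0.0,"dx": 30,"dy": 20.5,"dz": -4},{"fingers": 0.0,"dx": 30,"dy": 20.5,"dz": -4},{"fingers": 0.0,"dx": 30,"dy": 20.5,"dz": -4},{"fingers": 0.0,"dx": 30,"dy": 20.5,"dz": -4},{"fingers": 0.0},{"fingers": 0.0}], squeeze=30)

```text
invalid input at $.series[0]: expected keys fingers, dx, dy, dz, turn
```

Request:
play_rows(series=[{"fingers": 0,"dx": 30,"dy": 20.5,"dz": -4,"turn": 0},{"fingers": 0,"dx": 30,"dy": 20.5,"dz": -4,"turn": 0},{"fingers": 0,"dx": 30,"dy": 20.5,"dz": -4,"turn": 0},{"fingers": 0,"dx": 30,"dy": 20.5,"dz": -4,"turn": 0},{"fingers": 0,"dx": 30,"dy": 20.5,"dz": -4,"turn": 0},{"fingers": 0,"dx": 30,"dy": 20.5,"dz": -4,"turn": 0},{"fingers": 0,"dx": 30,"dy": 20.5,"dz": -4,"turn": 0},{"fingers": 0,"dx": 30,"dy": 20.5,"dz": -4,"turn": 0},{"fingers": 0,"dx": 30,"dy": 20.5,"dz": -4,"turn": 0},{"fingers": 0,"dx": 30,"dy": 20.5,"dz": -4,"turn": 0},{"fingers": 0,"dx": 30,"dy": 20.5,"dz": -4,"turn": 0},{"fingers": 0,"dx": 30,"dy": 20.5,"dz": -4,"turn": 0},{"fingers": 0,"dx": 30,"dy": 20.5,"dz": -4,"turn": 0},{"fingers": 0,"dx": 30,"dy": 20.5,"dz": -4,"turn": 0},{"fingers": 0,"dx": 30,"dy": 20.5,"dz": -4,"turn": 0},{"fingers": 0,"dx": 30,"dy": 20.5,"dz": -4,"turn": 0},{"fingers": 0,"dx": 0,"dy": 0,"dz": 0,"turn": 0},{"fingers": 0,"dx": 0,"dy": 0,"dz": 0,"turn": 0}], squeeze=30)

```text
clock: 2.5
position: [0.6623, -0.2066, 0.1753]
ee_rot: [0.003, 0.799, -0.601, 0.003]
contact_force: [-0.5, -0.6, -0.7]
width: 0.0428
```

Request:
play_rows(series=[{"fingers": 0,"dx": -19,"dy": -18,"dz": 0,"turn": 0},{"fingers": 0,"dx": 0,"dy": 0,"dz": 0,"turn": 0},{"fingers": 0,"dx": 0,"dy": 0,"dz": -20,"turn": 0},{"fingers": 0,"dx": 0,"dy": 0,"dz": -10,"turn": 0},{"fingers": 0,"dx": 0,"dy": 0,"dz": 0,"turn": 0}])

```text
clock: 2.92
position: [0.6412, -0.2266, 0.1452]
ee_rot: [0.003, 0.799, -0.601, 0.004]
contact_force: [-0.2, -0.4, -0.6]
width: 0.0424
```

Run:
```python
from h import *
p=shot("wrist");save(p,"w1.png")
print(p["st"]["position"],p["st"]["width"],proj(p,[[.643,-.2245,.107],[.643,-.2245,.074]]))
for m in masks_of(p,"swing_knob")[:2]: print(m["xy"],m["p"])
b=p["pixels"];
```

```text
[ 0.64124125 -0.22664662  0.14517449] 0.042395981462647975 [[248.82033309 230.51106876]
 [248.94897625 208.5048807 ]]
[185.5, 177.2] 0.87
```

View pics/w1.png

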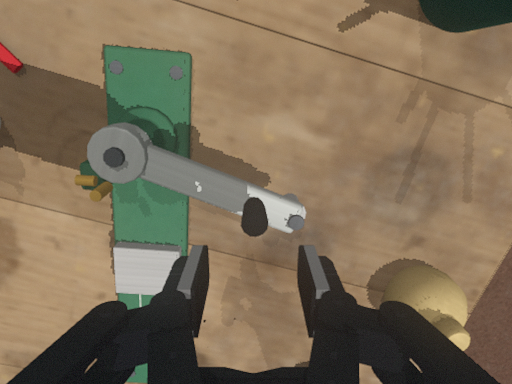

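The wrist view shows the black knob at (254,215), in the middle between the fingers and within a few pixels of the prediction. Next I'll descend and grip it.

Request:
play_rows(series=[{"fingers": 0,"dx": 1,"dy": 2,"dz": -17,"turn": 0},{"fingers": 0,"dx": 0,"dy": 0,"dz": -17,"turn": 0},{"fingers": 0,"dx": 0,"dy": 0,"dz": -16,"turn": 0},{"fingers": 0,"dx": 0,"dy": 0,"dz": 0,"turn": 0},{"fingers": 1,"dx": 0,"dy": 0,"dz": 0,"turn": 0},{"fingers": 1,"dx": 0,"dy": 0,"dz": 0,"turn": 0},{"fingers": 1,"dx": 0,"dy": 0,"dz": 0,"turn": 0},{"fingers": 1,"dx": 0,"dy": 0,"dz": 0,"turn": 0},{"fingers": 1,"dx": 0,"dy": 0,"dz": 0,"turn": 0}], squeeze=25)

```text
clock: 3.77
position: [0.6466, -0.2264, 0.1028]
ee_rot: [0.001, 0.798, -0.602, 0.01]
contact_force: [0.4, 1.4, -4.8]
width: 0.0139
```

Request:
play_rows(series=[{"fingers": 1,"dx": -12,"dy": 2,"dz": 0,"turn": 0},{"fingers": 1,"dx": -8.5,"dy": 2.5,"dz": 0,"turn": 0},{"fingers": 1,"dx": -8.5,"dy": 3,"dz": 0,"turn": 0},{"fingers": 1,"dx": -8,"dy": 4,"dz": 0,"turn": 0},{"fingers": 1,"dx": -7.5,"dy": 5,"dz": 0,"turn": 0},{"fingers": 1,"dx": -7,"dy": 5.5,"dz": 0,"turn": 0},{"fingers": 1,"dx": 0,"dy": 0,"dz": 0,"turn": 0}])

```text
clock: 4.35
position: [0.5953, -0.2074, 0.103]
ee_rot: [0.001, 0.798, -0.603, 0.016]
contact_force: [1.3, 0.4, -6.9]
width: 0.0138
```

Request:
play_rows(series=[{"fingers": 1,"dx": -7.5,"dy": 9.5,"dz": 0,"turn": 0},{"fingers": 1,"dx": -6,"dy": 7,"dz": 0,"turn": 0},{"fingers": 1,"dx": -5,"dy": 7.5,"dz": 0,"turn": 0},{"fingers": 1,"dx": -4.5,"dy": 8,"dz": 0,"turn": 0},{"fingers": 1,"dx": -3.5,"dy": 8,"dz": 0,"turn": 0},{"fingers": 1,"dx": -2.5,"dy": 8,"dz": 0,"turn": 0},{"fingers": 1,"dx": 0,"dy": 0,"dz": 0,"turn": 0}])

```text
clock: 4.93
position: [0.5608, -0.1581, 0.1032]
ee_rot: [0.005, 0.798, -0.603, 0.016]
contact_force: [1.5, -1.1, -6.8]
width: 0.0139
```

Request:
play_rows(series=[{"fingers": 1,"dx": 0,"dy": 4,"dz": 0,"turn": 0},{"fingers": 1,"dx": 0,"dy": 4,"dz": 0,"turn": 0},{"fingers": 1,"dx": 0,"dy": 4,"dz": 0,"turn": 0},{"fingers": 1,"dx": 0,"dy": 3,"dz": 0,"turn": 0},{"fingers": 1,"dx": 0,"dy": 0,"dz": 0,"turn": 0}])

```text
clock: 5.35
position: [0.5607, -0.1564, 0.1033]
ee_rot: [0.017, 0.801, -0.598, 0.024]
contact_force: [0.6, -0.3, -5.7]
width: 0.0143
```

Request:
play_rows(series=[{"fingers": 1,"dx": 0,"dy": 6,"dz": 0,"turn": 0},{"fingers": 1,"dx": 0,"dy": 6,"dz": 0,"turn": 0},{"fingers": 0.3,"dx": 0,"dy": 0,"dz": 0,"turn": 0},{"fingers": 0.3,"dx": 0,"dy": 0,"dz": 0,"turn": 0},{"fingers": 0.3,"dx": 0,"dy": 0,"dz": 0,"turn": 0},{"fingers": 0.3,"dx": 0,"dy": 0,"dz": 0,"turn": 0},{"fingers": 0.3,"dx": 0,"dy": 0,"dz": 30,"turn": 0},{"fingers": 0.3,"dx": 0,"dy": 0,"dz": 30,"turn": 0},{"fingers": 0.3,"dx": -30,"dy": 0,"dz": 20,"turn": 0},{"fingers": 0,"dx": -35,"dy": 0,"dz": 10,"turn": 0},{"fingers": 0,"dx": -35,"dy": 0,"dz": 0,"turn": 0},{"fingers": 0,"dx": -35,"dy": 0,"dz": 0,"turn": 0},{"fingers": 0,"dx": 0,"dy": 0,"dz": 0,"turn": 0}])

```text
clock: 6.43
position: [0.4268, -0.1471, 0.2025]
ee_rot: [0.02, 0.804, -0.593, 0.032]
contact_force: [0.1, -0.7, -0.5]
width: 0.0427
```

```bash
cat > arm.py <<'E'
from h import *
b=shot("top")
d=np.array([np.cos(np.radians(11.41)),np.sin(np.radians(11.41)),0]);o=np.array([.5166,-.163,0]);p=o+.14*d
im=b["pixels"].copy()
for th in(-.05,0,.05,.1):
  a=np.radians(11.41)+np.pi+th; u=np.array([np.cos(a),np.sin(a),0]); k=p+.09*u
  print(th,np.round(k*1000),proj(b,k+[0,0,.107]).round(1),proj(b,p+.122*u+[0,0,.074]).round(1))
for n in("swing_knob","swing_arm"):
  for m in masks_of(b,n)[:1]: print(n,m["xy"],m["p"])
V=b["pixels"].max(2).astype(int);v,u=np.nonzero(V[130:170,250:290]<65);print("dark",len(u),u.mean()+250,v.mean()+130)
cv2.imwrite("pics/crop2.png",cv2.resize(im[95:195,220:300],(640,600)[::1],interpolation=cv2.INTER_CUBIC)[:,:,::-1])
E
python3 arm.py
```

```text
-0.05 [ 565. -149.    0.] [[258.5 154.8]] [[260.6 171.2]]
0 [ 566. -153.    0.] [[260.6 154.4]] [[263.3 170.7]]
0.05 [ 567. -157.    0.] [[262.6 154. ]] [[266.  170.1]]
0.1 [ 568. -162.    0.] [[264.6 153.4]] [[268.6 169.3]]
swing_knob [255.3, 141.1] 0.77
swing_arm [257.1, 138.9] 0.93
dark 26 260.2692307692308 155.3846153846154
```

View pics/crop2.png

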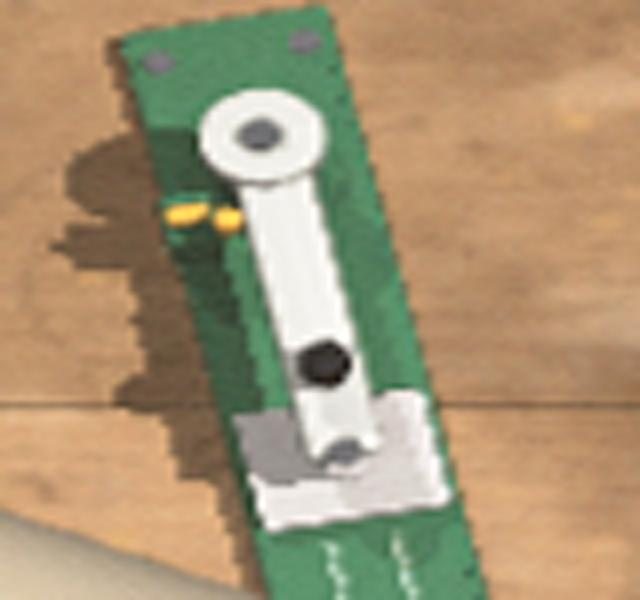

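The knob is at pixel (260.3,155.3), where θ≈0 is predicted, and the bar touches the yellow stop. Now over to the holder.

Request:
play_rows(series=[{"fingers": 0,"dx": 0,"dy": 16,"dz": 0,"turn": 0.11},{"fingers": 0,"dx": 0,"dy": 16,"dz": 0,"turn": 0.11},{"fingers": 0,"dx": 0,"dy": 16,"dz": 0,"turn": 0.11},{"fingers": 0,"dx": 0,"dy": 16,"dz": 0,"turn": 0.11},{"fingers": 0,"dx": 0,"dy": 16,"dz": 0,"turn": 0.11},{"fingers": 0,"dx": 0,"dy": 16,"dz": 0,"turn": 0.11},{"fingers": 0,"dx": 0,"dy": 16,"dz": 0,"turn": 0.11},{"fingers": 0,"dx": 8,"dy": 16,"dz": 0,"turn": 0.11},{"fingers": 0,"dx": 8,"dy": 16,"dz": 0,"turn": 0.11},{"fingers": 0,"dx": 8,"dy": 16,"dz": 0,"turn": 0.11},{"fingers": 0,"dx": 8,"dy": 16,"dz": 0,"turn": 0.11},{"fingers": 0,"dx": 8,"dy": 16,"dz": 0,"turn": 0.11},{"fingers": 0,"dx": 0,"dy": 0,"dz": 0,"turn": 0}])

```text
clock: 7.67
position: [0.4989, 0.0561, 0.2045]
ee_rot: [-0.016, 0.997, 0.061, 0.045]
contact_force: [0.2, -0.4, 1.0]
width: 0.0424
```

Run:
```python
from h import *
p=shot("wrist");save(p,"w2.png");s=p["st"]
w,x,y,z=s["ee_rot"]
print(s["position"],s["ee_rot"],"toolx",np.degrees(np.arctan2(2*(x*y+w*z),1-2*(y*y+z*z))),"toolz",2*(x*z+w*y),2*(y*z-w*x))
print(proj(p,[[.484,.106,.025]]))
for n in("step_gauge","gauge_holder"):
  for m in masks_of(p,n)[:2]:
    v,u=np.nonzero(m["region"]); P=on_plane(p,np.c_[u,v].astype(float),.025 if n[0]=="s" else .052)[:,:2]*1000
    print(n,m["xy"],round(m["p"],2),len(u),cv2.minAreaRect(P.astype(np.float32)))
```

```text
[0.49894886 0.05612801 0.20449677] [-0.01584981  0.99697353  0.06137777  0.04500374] toolx 6.97689041489323 toolz 0.08778941751264699 0.03712814317753332
[[224.82595985 118.91784951]]
step_gauge [227.9, 124.0] 0.7 1002 ((486.34881591796875, 102.61149597167969), (20.273778915405273, 40.936279296875), 6.229833602905273)
step_gauge [67.9, 189.6] 0.65 3700 ((341.8332824707031, 18.286514282226562), (131.57424926757812, 28.798934936523438), 48.27193069458008)
gauge_holder [229.2, 48.3] 0.97 7646 ((481.5619201660156, 160.6861572265625), (61.0101318359375, 75.05523681640625), 6.562784671783447)
```

View pics/w2.png

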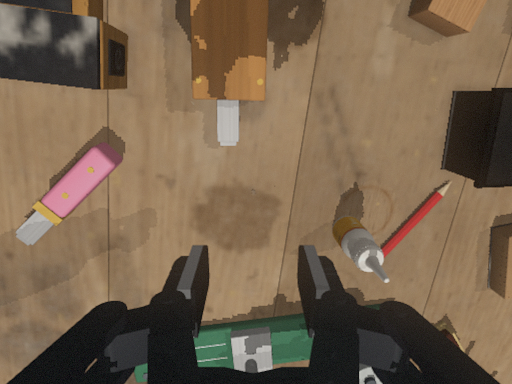

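Wrist view: the wooden holder, no pink on it, is at (229,48) with the steel blade sticking out at (228,123). The pink look-alike lies apart at (70,190), so the one in the holder is the gauge meant. I'll go above the blade.

Request:
play_rows(series=[{"fingers": 0,"dx": -6,"dy": 22,"dz": -20,"turn": 0},{"fingers": 0,"dx": -6,"dy": 22,"dz": -30,"turn": 0},{"fingers": 0,"dx": 0,"dy": 0,"dz": -30,"turn": 0},{"fingers": 0,"dx": 0,"dy": 0,"dz": -20,"turn": 0},{"fingers": 0,"dx": 0,"dy": 0,"dz": 0,"turn": 0}])

```text
clock: 8.23
position: [0.4858, 0.0955, 0.1035]
ee_rot: [-0.013, 0.997, 0.052, 0.047]
contact_force: [-0.9, -0.5, -0.1]
width: 0.043
```

Request:
play_rows(series=[{"fingers": 0,"dx": 1,"dy": 5,"dz": -20,"turn": 0},{"fingers": 0,"dx": 0,"dy": 0,"dz": -20,"turn": 0},{"fingers": 0,"dx": 0,"dy": 0,"dz": -20,"turn": 0},{"fingers": 0,"dx": 0,"dy": 0,"dz": -10,"turn": 0},{"fingers": 0,"dx": 0,"dy": 0,"dz": 0,"turn": 0}])

```text
clock: 8.65
position: [0.49, 0.0972, 0.0353]
ee_rot: [-0.012, 0.998, 0.048, 0.05]
contact_force: [-0.4, 0.7, 0.3]
width: 0.0425
```

Run:
```python
from h import *
p=shot("wrist");s=p["st"];w,x,y,z=s["ee_rot"]
print(s["position"],s["contact_force"],"toolx",np.degrees(np.arctan2(2*(x*y+w*z),1-2*(y*y+z*z))),"toolz",2*(x*z+w*y),2*(y*z-w*x))
for m in masks_of(p,"step_gauge")[:2]:
    v,u=np.nonzero(m["region"]); P=on_plane(p,np.c_[u,v].astype(float),.025)[:,:2]*1000
    print(m["xy"],round(m["p"],2),len(u),cv2.minAreaRect(P.astype(np.float32)))
```

```text
[0.4899504  0.09723467 0.03528367] [-0.41577167  0.70587282  0.33740225] toolx 5.432320225474955 toolz 0.09902187325146411 0.029190588919290987
[21.7, 312.6] 0.84 2907 ((377.8551940917969, 56.478782653808594), (52.12004089355469, 23.338214874267578), 60.51451873779297)
[246.5, 259.1] 0.63 2254 ((487.3089294433594, 96.94711303710938), (20.657506942749023, 30.685760498046875), 6.0984721183776855)
```

Request:
play_rows(series=[{"fingers": 0,"dx": -3,"dy": 4,"dz": -8,"turn": 0.012},{"fingers": 0,"dx": 0,"dy": 0,"dz": -5,"turn": 0},{"fingers": 1,"dx": 0,"dy": 0,"dz": 0,"turn": 0},{"fingers": 1,"dx": 0,"dy": 0,"dz": 0,"turn": 0},{"fingers": 1,"dx": 0,"dy": 0,"dz": 0,"turn": 0},{"fingers": 1,"dx": 0,"dy": 0,"dz": 0,"turn": 0},{"fingers": 1,"dx": 0,"dy": 0,"dz": 0,"turn": 0}], squeeze=40)

```text
clock: 9.33
position: [0.4913, 0.1013, 0.0274]
ee_rot: [-0.012, 0.997, 0.054, 0.056]
contact_force: [-0.2, -0.0, -0.8]
width: 0.0187
```

Request:
play_rows(series=[{"fingers": 1,"dx": 0,"dy": 0,"dz": 1.5,"turn": 0},{"fingers": 1,"dx": 1.6,"dy": -15,"dz": 0,"turn": 0},{"fingers": 1,"dx": 1.6,"dy": -15,"dz": 0,"turn": 0},{"fingers": 1,"dx": 1.6,"dy": -15,"dz": 0,"turn": 0},{"fingers": 1,"dx": 1.6,"dy": -15,"dz": 0,"turn": 0},{"fingers": 1,"dx": 1.6,"dy": -15,"dz": 0,"turn": 0},{"fingers": 1,"dx": 1.6,"dy": -15,"dz": 0,"turn": 0},{"fingers": 1,"dx": 1.6,"dy": -15,"dz": 0,"turn": 0},{"fingers": 1,"dx": 1.6,"dy": -15,"dz": 0,"turn": 0},{"fingers": 1,"dx": 0,"dy": 0,"dz": 0,"turn": 0}])

```text
clock: 10.17
position: [0.5051, -0.023, 0.0302]
ee_rot: [-0.012, 0.997, 0.056, 0.057]
contact_force: [0.2, -1.0, -1.0]
width: 0.0187
```

Run:
```python
from h import *
b=shot("top")
for m in masks_of(b,"step_gauge")[:3]:
    v,u=np.nonzero(m["region"]); P=on_plane(b,np.c_[u,v].astype(float),.035)[:,:2]*1000
    print(m["xy"],round(m["p"],2),len(u),cv2.minAreaRect(P.astype(np.float32)))
a=shot("scene")
c=np.hstack([cv2.resize(b["pixels"][150:250,100:240],(448,320)),cv2.resize(a["pixels"][190:310,100:230],(347,320))]);cv2.imwrite("pics/c3.png",c[:,:,::-1])
```

```text
[181.2, 250.9] 0.84 430 ((338.4755859375, 14.334545135498047), (127.16027069091797, 28.963476181030273), 49.55368423461914)
[254.6, 139.2] 0.38 702 ((607.0980224609375, -142.2255859375), (150.9322509765625, 35.828155517578125), 7.636815071105957)
```

View pics/c3.png

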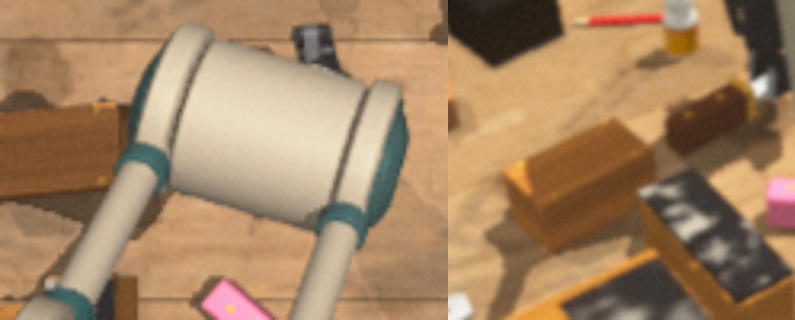

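The crop shows the gauge clear of the holder's mouth, held by its blade, with the handle level at about (710,115). Next is lowering it.

Request:
play_rows(series=[{"fingers": 1,"dx": 0,"dy": 0,"dz": -3,"turn": 0},{"fingers": 1,"dx": 0,"dy": 0,"dz": -3,"turn": 0},{"fingers": 1,"dx": 0,"dy": 0,"dz": -2,"turn": 0},{"fingers": 1,"dx": 0,"dy": 0,"dz": 0,"turn": 0}])

```text
clock: 10.65
position: [0.5026, -0.0178, 0.0211]
ee_rot: [-0.013, 0.997, 0.059, 0.056]
contact_force: [0.4, -0.4, -0.8]
width: 0.0184
```

Request:
play_rows(series=[{"fingers": 1,"dx": 0,"dy": 0,"dz": -2,"turn": 0},{"fingers": 1,"dx": 0,"dy": 0,"dz": 0,"turn": 0}])

```text
clock: 10.82
position: [0.5029, -0.0177, 0.0198]
ee_rot: [-0.013, 0.997, 0.06, 0.056]
contact_force: [-1.6, 0.7, 4.6]
width: 0.0181
```

Request:
play_rows(series=[{"fingers": 0,"dx": 0,"dy": 0,"dz": 0,"turn": 0},{"fingers": 0,"dx": 0,"dy": 0,"dz": 0,"turn": 0},{"fingers": 0,"dx": 0,"dy": 0,"dz": 0,"turn": 0},{"fingers": 0,"dx": 0,"dy": 0,"dz": 10,"turn": 0},{"fingers": 0,"dx": 0,"dy": 0,"dz": 30,"turn": 0},{"fingers": 0,"dx": 0,"dy": 0,"dz": 35,"turn": 0},{"fingers": 0,"dx": 0,"dy": -10,"dz": 35,"turn": 0},{"fingers": 0,"dx": 0,"dy": -10,"dz": 30,"turn": 0},{"fingers": 0,"dx": 0,"dy": 0,"dz": 0,"turn": 0}])

```text
clock: 11.57
position: [0.4999, -0.0359, 0.1629]
ee_rot: [-0.014, 0.997, 0.061, 0.052]
contact_force: [1.3, -0.8, -0.5]
width: 0.0427
```

```bash
cat > g.py <<'E'
import sys
from h import *
p=shot("wrist");save(p,sys.argv[1]);s=p["st"];w,x,y,z=s["ee_rot"]
print(s["clock"],s["position"],"toolx",np.degrees(np.arctan2(2*(x*y+w*z),1-2*(y*y+z*z))),"toolz",2*(x*z+w*y),2*(y*z-w*x))
for m in masks_of(p,"step_gauge")[:3]:
    v,u=np.nonzero(m["region"])
    for zz in (.019,.032):
        P=on_plane(p,np.c_[u,v].astype(float),zz)[:,:2]*1000; print(m["xy"],round(m["p"],2),len(u),zz,cv2.minAreaRect(P.astype(np.float32)))
E
python3 g.py w4.png
```

```text
11.5667 [ 0.49987624 -0.03594862  0.16294594] toolx 6.933000760800179 toolz 0.10248344189256492 0.0341331538133041
[241.8, 87.7] 0.64 5155 0.019 ((497.74664306640625, 30.122737884521484), (28.13401985168457, 130.02813720703125), 7.812483787536621)
[241.8, 87.7] 0.64 5155 0.032 ((496.75823974609375, 30.726863861083984), (26.816659927368164, 123.93962097167969), 7.812499046325684)
[44.9, 81.9] 0.62 6217 0.019 ((344.24493408203125, 20.485450744628906), (114.54244995117188, 34.98789596557617), 48.92967224121094)
[44.9, 81.9] 0.62 6217 0.032 ((350.4441833496094, 21.540847778320312), (109.17906951904297, 33.349609375), 48.929664611816406)
```

View pics/w4.png

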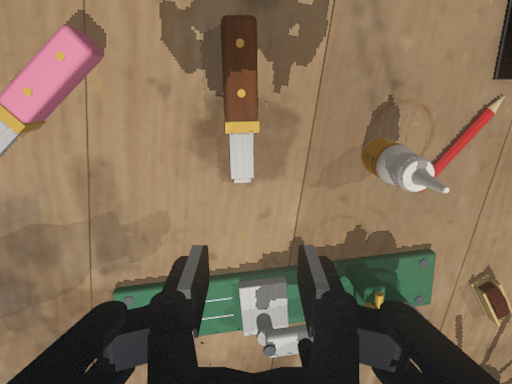

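The wooden gauge now lies flat and free on the bench: handle (240,70), brass shoulder at row 132, blade tip (243,182). The tool leans about 0.1 rad from pressing on the stop. I'll level it by pressing the lower finger lightly on free bench.

Request:
play_rows(series=[{"fingers": -1,"dx": -15,"dy": -25,"dz": -20,"turn": 0},{"fingers": -1,"dx": -10,"dy": -25,"dz": -30,"turn": 0},{"fingers": -1,"dx": 0,"dy": 0,"dz": -30,"turn": 0},{"fingers": -1,"dx": 0,"dy": 0,"dz": -30,"turn": 0},{"fingers": -1,"dx": 0,"dy": 0,"dz": -10,"turn": 0},{"fingers": -1,"dx": 0,"dy": 0,"dz": 0,"turn": 0}])

```text
clock: 12.17
position: [0.4653, -0.0821, 0.0284]
ee_rot: [-0.018, 0.997, 0.061, 0.045]
contact_force: [-0.9, -0.5, -0.3]
width: 0.0856
```

```bash
cat > t.py <<'E'
from h import *
s=get_state();w,x,y,z=s["ee_rot"]
print(s["clock"],s["position"],s["contact_force"],s["moment"],"toolx",np.degrees(np.arctan2(2*(x*y+w*z),1-2*(y*y+z*z))),"toolz",2*(x*z+w*y),2*(y*z-w*x))
E
python3 t.py
```

```text
12.1667 [ 0.46526547 -0.08213105  0.0284478 ] [-0.92464321 -0.48880243 -0.29817913] [-0.07944635  0.04511535 -0.02256776] toolx 6.977953970887453 toolz 0.08708239218982645 0.04165575646787795
```

Request:
play_rows(series=[{"fingers": -1,"dx": 0,"dy": 0,"dz": -8,"turn": 0},{"fingers": -1,"dx": 0,"dy": 0,"dz": -8,"turn": 0},{"fingers": -1,"dx": 0,"dy": 0,"dz": -6,"turn": 0},{"fingers": -1,"dx": 0,"dy": 0,"dz": -4,"turn": 0}])

```text
clock: 12.5
position: [0.4635, -0.0806, 0.0011]
ee_rot: [-0.019, 0.997, 0.063, 0.042]
contact_force: [-13.8, -0.8, 88.9]
width: 0.0852
```

```bash
python3 t.py
```

```text
12.5 [ 0.46353161 -0.08060325  0.00110873] [-13.76269582  -0.77985277  88.87028232] [-0.01626336  5.14522082  0.02890278] toolx 7.094814321338687 toolz 0.08177053538731929 0.044033360833872
```

Request:
play_rows(series=[{"fingers": -0.4,"dx": 0,"dy": 0,"dz": 15,"turn": 0},{"fingers": -0.4,"dx": 0,"dy": 0,"dz": 35,"turn": 0},{"fingers": -0.4,"dx": 0,"dy": 0,"dz": 35,"turn": 0},{"fingers": -0.4,"dx": 0,"dy": 0,"dz": 20,"turn": 0},{"fingers": -0.2,"dx": 0,"dy": 0,"dz": 0,"turn": 0}])

```text
clock: 12.92
position: [0.4646, -0.0802, 0.112]
ee_rot: [-0.019, 0.997, 0.064, 0.044]
contact_force: [1.2, -0.7, -0.9]
width: 0.0514
```

```bash
python3 g.py w5.png
python3 - <<'E'
from h import *
import cv2
# gauge points from previous picture w4 (same calibration): recompute from a fresh picture
p=shot("wrist");hsv=cv2.cvtColor(p["pixels"],cv2.COLOR_RGB2HSV)
m=masks_of(p,"step_gauge")
for q in m[:2]:
    v,u=np.nonzero(q["region"]);r=p["pixels"][v,u].astype(int)
    pink=(r[:,0]>200)&(r[:,2]>120)&(r[:,1]<150)
    h=hsv[v,u]; br=(h[:,0]>15)&(h[:,0]<30)&(h[:,1]>150)&(h[:,2]>120)
    bl=(h[:,1]<50); dk=(h[:,1]>80)&(h[:,2]<130)
    print("pink",pink.mean(), [ (k,int(c.sum()),np.round(on_plane(p,[[u[c].mean(),v[c].mean()]],zz)[0]*1000,1) if c.any() else None) for k,c,zz in(("brass",br,.032),("blade",bl,.019),("wood",dk,.032))])
    if dk.sum()>200:
        A=on_plane(p,np.c_[u,v][dk|br].astype(float),.032)[:,:2]*1000; print(cv2.minAreaRect(A.astype(np.float32)))
        B=on_plane(p,np.c_[u,v][bl].astype(float),.019)[:,:2]*1000; print(cv2.minAreaRect(B.astype(np.float32)))
E
```

```text
12.9167 [ 0.46457498 -0.08015942  0.11198752] toolx 7.224838583347288 toolz 0.08444116323373356 0.04293772071708407
[46.1, 35.3] 0.78 7503 0.019 ((335.4710998535156, 10.597309112548828), (108.70195007324219, 38.57186508178711), 44.77403259277344)
[46.1, 35.3] 0.78 7503 0.032 ((341.6229248046875, 9.853763580322266), (102.49681091308594, 36.37002944946289), 44.774051666259766)
pink 0.0 [('brass', 438, array([498.8,  15.7,  32. ])), ('blade', 2029, array([502.7, -11.8,  19. ])), ('wood', 3584, array([492.6,  34.4,  32. ]))]
((496.97784423828125, 11.073921203613281), (32.94625473022461, 85.31643676757812), 8.3096923828125)
((503.0245666503906, -13.303213119506836), (21.126310348510742, 44.88311767578125), 7.966848373413086)
pink 0.3850348763474952 [('brass', 280, array([3.365e+02, 2.000e-01, 3.200e+01])), ('blade', 1557, array([315.6, -16.1,  19. ])), ('wood', 317, array([344.8,  -4. ,  32. ]))]
((353.5145568847656, 11.838359832763672), (69.42890930175781, 31.617801666259766), 26.01381492614746)
((311.5867004394531, -17.972667694091797), (38.073631286621094, 21.57368278503418), 49.57234191894531)
```

Request:
play_rows(series=[{"fingers": -0.2,"dx": 7,"dy": 33,"dz": 0,"turn": 0.014},{"fingers": -0.2,"dx": 7,"dy": 33,"dz": 0,"turn": 0},{"fingers": -0.2,"dx": 7,"dy": 33,"dz": 0,"turn": 0},{"fingers": -0.2,"dx": 6,"dy": 25,"dz": 0,"turn": 0},{"fingers": -0.2,"dx": 0,"dy": 0,"dz": 0,"turn": 0},{"fingers": -0.2,"dx": 0,"dy": 0,"dz": -20,"turn": 0},{"fingers": -0.2,"dx": 0,"dy": 0,"dz": -20,"turn": 0},{"fingers": -0.2,"dx": 0,"dy": 0,"dz": 0,"turn": 0}])

```text
clock: 13.78
position: [0.4817, 0.0496, 0.0534]
ee_rot: [-0.023, 0.997, 0.069, 0.028]
contact_force: [-0.5, 0.3, -0.0]
width: 0.0511
```

```bash
python3 t.py
```

```text
13.7833 [0.48171385 0.04959991 0.05340006] [-0.50136929  0.30579127 -0.03162452] [-0.02454928  0.10500559 -0.0229895 ] toolx 7.85065441572806 toolz 0.052441751956280654 0.04932874440811852
```

Request:
play_rows(series=[{"fingers": -0.2,"dx": 11,"dy": 4,"dz": 0,"turn": 0},{"fingers": -0.2,"dx": 0,"dy": 0,"dz": -14,"turn": 0},{"fingers": -0.2,"dx": 0,"dy": 0,"dz": -12,"turn": 0},{"fingers": -0.2,"dx": 0,"dy": 0,"dz": 0,"turn": 0}])

```text
clock: 14.12
position: [0.4942, 0.0527, 0.0251]
ee_rot: [-0.023, 0.997, 0.068, 0.026]
contact_force: [0.0, 0.4, 0.3]
width: 0.0512
```

```bash
python3 t.py
```

```text
14.1167 [0.49423924 0.05270299 0.02512612] [0.02190321 0.38769705 0.32357867] [-0.00571152  0.01964993 -0.00191293] toolx 7.727050340231912 toolz 0.0487106231151799 0.04925491865190938
```

Request:
play_rows(series=[{"fingers": -0.2,"dx": 0,"dy": 1,"dz": -4,"turn": 0},{"fingers": 1,"dx": 0,"dy": 0,"dz": 0,"turn": 0},{"fingers": 1,"dx": 0,"dy": 0,"dz": 0,"turn": 0},{"fingers": 1,"dx": 0,"dy": 0,"dz": 0,"turn": 0},{"fingers": 1,"dx": 0,"dy": 0,"dz": 0,"turn": 0},{"fingers": 1,"dx": 0,"dy": 0,"dz": 15,"turn": 0},{"fingers": 1,"dx": 0,"dy": 0,"dz": 15,"turn": 0},{"fingers": 1,"dx": 0,"dy": 0,"dz": 0,"turn": 0}], squeeze=40)

```text
clock: 14.78
position: [0.4966, 0.0528, 0.0542]
ee_rot: [-0.023, 0.997, 0.067, 0.027]
contact_force: [0.8, 0.7, -0.4]
width: 0.0254
```

```bash
python3 t.py
```

```text
14.7833 [0.49663357 0.05282946 0.05419941] [ 0.80534964  0.65693148 -0.38914372] [-0.00015975 -0.01173855  0.05740036] toolx 7.6159263080110975 toolz 0.05099966744191948 0.04898716774888905
```

Request:
play_rows(series=[{"fingers": 1,"dx": 0,"dy": 0,"dz": 35,"turn": 0},{"fingers": 1,"dx": -5,"dy": 0,"dz": 35,"turn": 0},{"fingers": 1,"dx": -7,"dy": -12,"dz": 20,"turn": 0.1},{"fingers": 1,"dx": -7,"dy": -15,"dz": 0,"turn": 0.11},{"fingers": 1,"dx": -7,"dy": -15,"dz": 0,"turn": 0.11},{"fingers": 1,"dx": -7,"dy": -15,"dz": 0,"turn": 0.11},{"fingers": 1,"dx": -7,"dy": -15,"dz": 0,"turn": 0.11},{"fingers": 1,"dx": -7,"dy": -15,"dz": 0,"turn": 0.11},{"fingers": 1,"dx": -7,"dy": -15,"dz": 0,"turn": 0.11},{"fingers": 1,"dx": -7,"dy": -15,"dz": 0,"turn": 0.11},{"fingers": 1,"dx": -7,"dy": -15,"dz": 0,"turn": 0.11},{"fingers": 1,"dx": -7,"dy": -15,"dz": 0,"turn": 0.11},{"fingers": 1,"dx": 0,"dy": -15,"dz": 0,"turn": 0.11},{"fingers": 1,"dx": 0,"dy": -15,"dz": 0,"turn": 0.11},{"fingers": 1,"dx": 0,"dy": -15,"dz": 0,"turn": 0.11},{"fingers": 1,"dx": 0,"dy": -15,"dz": 0,"turn": 0.11},{"fingers": 1,"dx": 0,"dy": 0,"dz": 0,"turn": 0.05},{"fingers": 1,"dx": 0,"dy": 0,"dz": 0,"turn": 0}])

```text
clock: 16.28
position: [0.4146, -0.1629, 0.1433]
ee_rot: [-0.035, 0.622, 0.782, 0.004]
contact_force: [-0.0, -0.2, -1.8]
width: 0.0256
```

```bash
python3 t.py
python3 - <<'E'
from h import *
print(get_state()["qpos"])
E
```

```text
16.2833 [ 0.41458631 -0.16294034  0.14330504] [-0.01014222 -0.16266649 -1.76422382] [-0.03337401  0.00641331  0.02156858] toolx 102.89431205530819 toolz -0.049653225362187366 0.04951067523478375
[-0.54429314  0.19970621  1.88039364  0.0184075   1.12973577 -2.34967464]
```

```bash
cat > look.py <<'E'
import sys
from h import *
b=shot("top");a=shot("scene");w=shot("wrist")
f=lambda im,s:cv2.resize(im,s,interpolation=cv2.INTER_CUBIC)
c=np.hstack([f(b["pixels"][130:250,210:310],(400,480)),np.vstack([f(a["pixels"][150:240,200:320],(400,240)),f(w["pixels"],(320,240)) if 0 else f(w["pixels"][120:384,60:450],(400,240))])])
cv2.imwrite("pics/"+sys.argv[1],c[:,:,::-1])
for n,p in(("t",b),("s",a),("w",w)):
    print(n,[(np.round(m["xy"]).tolist(),round(m["p"],2),int(m["region"].sum())) for m in masks_of(p,"step_gauge")])
E
python3 look.py l1.png
```

```text
t [([117.0, 195.0], 0.69, 1363), ([346.0, 212.0], 0.6, 156), ([256.0, 129.0], 0.49, 1918)]
s [([233.0, 264.0], 0.59, 353), ([303.0, 181.0], 0.58, 165)]
w [([255.0, 270.0], 0.87, 11472), ([478.0, 145.0], 0.75, 5862)]
```

View pics/l1.png

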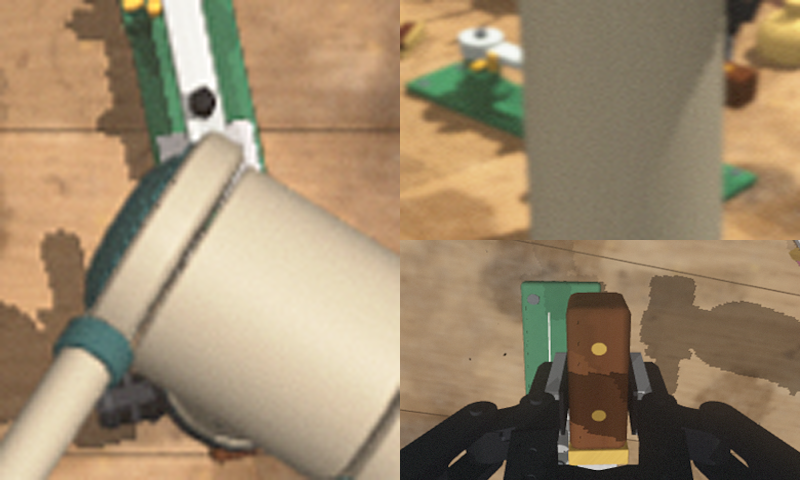

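The wrist view shows the whole handle top and the brass ferrule, with its front edge near row 367. I'll get the gauge's pose in the hand from that.

```bash
cat > hg.py <<'E'
from h import *
from scipy.spatial.transform import Rotation as R
p=shot("wrist");s=p["st"];hsv=cv2.cvtColor(p["pixels"],cv2.COLOR_RGB2HSV)
q=masks_of(p,"step_gauge")[0];print(q["xy"],q["p"])
reg=q["region"];H,S,V=[hsv[...,i].astype(int) for i in range(3)]
zt=s["position"][2]+.0105
def line(rows,z):
    L=[]
    for r in rows:
        c=np.nonzero(reg[r])[0]
        if len(c)>15: L.append(on_plane(p,[[(c[0]+c[-1])/2,r]],z)[0,:2]*1000)
    L=np.array(L);vx,vy,x,y=cv2.fitLine(L.astype(np.float32),cv2.DIST_HUBER,0,.01,.01).ravel()
    if vx<0: vx,vy=-vx,-vy
    return np.array([x,y]),np.array([vx,vy])
v=np.nonzero(reg)[0];print("rows",v.min(),v.max())
c,dr=line(range(205,350),zt);print("axis deg",np.degrees(np.arctan2(dr[1],dr[0])))
br=reg&(H>15)&(H<32)&(S>140)&(V>130);br[:345]=0
vv,uu=np.nonzero(br);rr=[vv[uu==k].max() for k in np.unique(uu) if (uu==k).sum()>3];print("brass",len(uu),vv.min(),np.median(rr))
sh=on_plane(p,[[255,np.median(rr)+.5]],zt)[0,:2]*1000; sh=c+dr*((sh-c)@dr)
back=on_plane(p,[[255,v.min()]],zt)[0,:2]*1000
d=np.array([np.cos(np.radians(11.41)),np.sin(np.radians(11.41))]);n=np.array([-d[1],d[0]]);o=np.array([516.6,-163.])
print("shoulder world",sh,"back dist",(sh-back)@dr,"stand x,y",(sh-o)@d,(sh-o)@n, "TCP gauge x",(np.array(s["position"][:2])*1000-sh)@dr)
# the bed's green near end
g=(H>55)&(H<90)&(S>90)&(V>35)
vv,uu=np.nonzero(g);print("green px",len(uu), uu.min(),uu.max(),vv.min())
for X in([-.120,.032],[-.120,-.032]): 
    P=(o/1000+X[0]*d+X[1]*n); print(proj(p,[*P,.012]))
E
python3 hg.py; python3 t.py
```

```text
[254.7, 272.0] 0.96
rows 178 372
axis deg 12.896838
brass 868 350 365.0
shoulder world [ 457.86316924 -153.11710335] back dist 90.22835683778533 stand x,y -55.62087702011189 21.30739245385303 TCP gauge x -44.14668606164672
green px 1345 179 250 170
[[257.31435984 164.6549698 ]]
[[178.15195469 163.63943333]]
16.6833 [ 0.41473122 -0.16212634  0.14391985] [ 0.6558697  -0.38685276 -2.05096871] [-0.01672085 -0.0099264  -0.03187201] toolx 102.9107326639716 toolz -0.04911187649066036 0.04914979781211566
```

Request:
play_rows(series=[{"fingers": 1,"dx": 2,"dy": -11,"dz": 0,"turn": -0.026},{"fingers": 1,"dx": 2,"dy": -9,"dz": -10,"turn": 0},{"fingers": 1,"dx": 0,"dy": 0,"dz": -20,"turn": 0},{"fingers": 1,"dx": 0,"dy": 0,"dz": -20,"turn": 0},{"fingers": 1,"dx": 0,"dy": 0,"dz": -15,"turn": 0},{"fingers": 1,"dx": 0,"dy": 0,"dz": 0,"turn": 0}])

```text
clock: 17.18
position: [0.4217, -0.1879, 0.0762]
ee_rot: [-0.03, 0.634, 0.773, 0.004]
contact_force: [-0.2, 0.2, -1.2]
width: 0.0252
```

```bash
python3 hg.py; python3 t.py
```

```text
[256.0, 270.8] 0.56
rows 177 372
axis deg 11.1761265
brass 741 350 365.0
shoulder world [ 465.35676036 -180.1345405 ] back dist 90.92535834336341 stand x,y -53.62020137244646 -6.6585352974155825 TCP gauge x -44.33289058034489
green px 301 206 293 196
[[307.58792833 183.40830601]]
[[204.85928154 185.16938417]]
17.2833 [ 0.42301145 -0.18849318  0.07833263] [-0.21112182  0.57111392 -0.92155531] [-0.02057655 -0.08291459  0.03674559] toolx 101.2484495115764 toolz -0.03809573288473895 0.042886736379161
```

Request:
play_rows(series=[{"fingers": 1,"dx": -2,"dy": 6,"dz": 0,"turn": 0.003},{"fingers": 1,"dx": 0,"dy": 0,"dz": 0,"turn": 0},{"fingers": 1,"dx": 0,"dy": 0,"dz": -12,"turn": 0},{"fingers": 1,"dx": 0,"dy": 0,"dz": -12,"turn": 0},{"fingers": 1,"dx": 0,"dy": 0,"dz": -6,"turn": 0},{"fingers": 1,"dx": 0,"dy": 0,"dz": 0,"turn": 0}])

```text
clock: 17.78
position: [0.4248, -0.1845, 0.0524]
ee_rot: [-0.022, 0.633, 0.774, 0.005]
contact_force: [-0.5, 0.6, -1.6]
width: 0.0255
```

```bash
python3 hg.py; python3 t.py
```

```text
[253.5, 270.7] 0.79
rows 177 372
axis deg 11.214832
brass 600 349 365.0
shoulder world [ 468.79052815 -176.49844006] back dist 91.57185388591896 stand x,y -49.53497225704343 -3.7735932193989523 TCP gauge x -44.7224386125681
green px 617 197 300 198
[[313.3698888  188.59126928]]
[[196.91460085 189.89834765]]
17.8833 [ 0.42528233 -0.18484906  0.05314624] [ 1.29095992 -0.08119457 -0.20628077] [-0.01473911 -0.02036632 -0.01058377] toolx 101.46861083104247 toolz -0.026799817321007894 0.035451071174909754
```

Request:
play_rows(series=[{"fingers": 1,"dx": -1.5,"dy": 4,"dz": -6,"turn": 0},{"fingers": 1,"dx": 0,"dy": 0,"dz": -6,"turn": 0},{"fingers": 1,"dx": 0,"dy": 0,"dz": 0,"turn": 0}])

```text
clock: 18.13
position: [0.425, -0.1812, 0.0421]
ee_rot: [-0.019, 0.633, 0.774, 0.006]
contact_force: [0.8, -0.5, -0.9]
width: 0.0258
```

```bash
python3 hg.py; python3 t.py
```

```text
18.2333 [ 0.42511033 -0.18132556  0.04247775] [ 0.12809671 -0.9098053  -1.4785058 ] [-0.05282452 -0.04409665 -0.01718391] toolx 101.48135460548058 toolz -0.02292893758353546 0.033056525405619076Traceback (most recent call last):
  File "hg.py", line 4, in <module>
    q=masks_of(p,"step_gauge")[0];print(q["xy"],q["p"])
      ~~~~~~~~~~~~~~~~~~~~~~~~^^^
IndexError: list index out of range
```

Request:
play_rows(series=[{"fingers": 1,"dx": 0,"dy": 0,"dz": -4,"turn": 0},{"fingers": 1,"dx": 0,"dy": 0,"dz": -2,"turn": 0},{"fingers": 1,"dx": 0,"dy": 0,"dz": 0,"turn": 0}])

```text
clock: 18.48
position: [0.4255, -0.1816, 0.0363]
ee_rot: [-0.019, 0.633, 0.774, 0.006]
contact_force: [0.3, -0.4, -1.5]
width: 0.0255
```

Request:
play_rows(series=[{"fingers": 1,"dx": 0,"dy": 0,"dz": -2,"turn": 0},{"fingers": 1,"dx": 0,"dy": 0,"dz": -1,"turn": 0},{"fingers": 1,"dx": 0,"dy": 0,"dz": 0,"turn": 0}])

```text
clock: 18.73
position: [0.4262, -0.182, 0.0344]
ee_rot: [-0.018, 0.633, 0.774, 0.006]
contact_force: [0.0, -0.6, 0.2]
width: 0.0253
```

Request:
play_rows(series=[{"fingers": 0.2,"dx": 0,"dy": 0,"dz": 0,"turn": 0},{"fingers": 0.2,"dx": 0,"dy": 0,"dz": 0,"turn": 0},{"fingers": 0.2,"dx": 0,"dy": 0,"dz": 0,"turn": 0},{"fingers": 0.2,"dx": 0,"dy": 0,"dz": 0,"turn": 0}], squeeze=20)

```text
clock: 19.07
position: [0.4268, -0.1825, 0.0346]
ee_rot: [-0.017, 0.633, 0.774, 0.006]
contact_force: [0.2, -0.3, -0.6]
width: 0.0339
```

```bash
python3 hg.py; python3 t.py
```

```text
[254.5, 268.6] 0.88
rows 177 372
axis deg 11.165986
brass 426 348 363.0
shoulder world [ 469.77124497 -174.09168307] back dist 90.79181173012873 stand x,y -48.097512727731285 -1.608415441838705 TCP gauge x -43.7793915369414
green px 2347 189 309 201
[[318.62079028 194.75694972]]
[[189.39775405 196.08110706]]
19.1667 [ 0.42677726 -0.18245349  0.0345466 ] [-0.67186916  0.84676304  0.65528783] [-0.01599323 -0.07754399 -0.00930877] toolx 101.46553771501326 toolz -0.01967109806852796 0.03110321411333679
```

Request:
play_rows(series=[{"fingers": 1,"dx": 0,"dy": 0,"dz": 0.5,"turn": 0},{"fingers": 1,"dx": 0,"dy": 0,"dz": 0,"turn": 0},{"fingers": 1,"dx": 0,"dy": 0,"dz": 0,"turn": 0},{"fingers": 1,"dx": 0,"dy": 0,"dz": 0,"turn": 0},{"fingers": 1,"dx": 4.5,"dy": 1.5,"dz": 0,"turn": 0},{"fingers": 1,"dx": 5,"dy": 1.3,"dz": 0,"turn": 0},{"fingers": 1,"dx": 5,"dy": 1.2,"dz": 0,"turn": 0},{"fingers": 1,"dx": 0,"dy": 0,"dz": 0,"turn": 0}])

```text
clock: 19.83
position: [0.4417, -0.1781, 0.0351]
ee_rot: [-0.018, 0.633, 0.774, 0.005]
contact_force: [0.5, -0.8, -1.3]
width: 0.0252
```

```bash
python3 hg.py; python3 t.py
```

```text
[254.1, 270.8] 0.84
rows 176 372
axis deg 11.449837
brass 544 346 362.0
shoulder world [ 484.16211542 -170.23691491] back dist 90.50859507416997 stand x,y -33.228471195700095 -0.6767536292533753 TCP gauge x -43.13502926784915
green px 1334 184 306 171
[[317.53685597 164.20501283]]
[[184.77027679 165.20159117]]
19.9333 [ 0.44116824 -0.1780418   0.03497804] [ 1.12216448 -0.32867276 -0.21739092] [ 0.03725432 -0.13190526  0.00052402] toolx 101.45141517516826 toolz -0.021691941623450776 0.031509250939492174
```

Well aligned: x −33, y −0.7, angle 11.45°. On to sliding it in.

Request:
play_rows(series=[{"fingers": 1,"dx": 5,"dy": 1.2,"dz": 0,"turn": 0},{"fingers": 1,"dx": 5,"dy": 1.1,"dz": 0,"turn": 0},{"fingers": 1,"dx": 5,"dy": 1.1,"dz": 0,"turn": 0},{"fingers": 1,"dx": 5,"dy": 1,"dz": 0,"turn": 0},{"fingers": 1,"dx": 0,"dy": 0,"dz": 0,"turn": 0}])

```text
clock: 20.35
position: [0.4619, -0.1729, 0.0351]
ee_rot: [-0.019, 0.633, 0.774, 0.005]
contact_force: [0.2, 0.3, -1.1]
width: 0.0252
```

```bash
python3 hg.py; python3 t.py
```

```text
[254.2, 269.1] 0.63
rows 176 373
axis deg 11.429859
brass 619 345 362.0
shoulder world [ 504.23499891 -165.12261363] back dist 90.35746002400455 stand x,y -12.540540711659766 0.36548501509851716 TCP gauge x -43.0451745338824
green px 4621 179 302 127
[[317.83539196 120.81921513]]
[[179.6051822  121.19736524]]
20.45 [ 0.46141927 -0.17292831  0.03505265] [-0.18886791 -0.92124101  0.16557895] [-0.04697363 -0.13938228  0.02439659] toolx 101.45840815409782 toolz -0.024232952385122544 0.03207351601016469
```

Request:
play_rows(series=[{"fingers": 1,"dx": 4,"dy": 0.8,"dz": 0,"turn": 0},{"fingers": 1,"dx": 3,"dy": 0.6,"dz": 0,"turn": 0},{"fingers": 1,"dx": 2,"dy": 0.4,"dz": 0,"turn": 0},{"fingers": 1,"dx": 2,"dy": 0.4,"dz": 0,"turn": 0}])

```text
clock: 20.78
position: [0.4711, -0.1703, 0.0351]
ee_rot: [-0.021, 0.633, 0.774, 0.004]
contact_force: [-1.9, -0.9, 3.4]
width: 0.0255
```

```bash
python3 hg.py; python3 t.py
```

```text
[252.4, 271.3] 0.78
rows 177 373
axis deg 11.452796
brass 615 348 363.0
shoulder world [ 513.85286868 -162.36021023] back dist 90.3297251636173 stand x,y -2.56627022801342 1.1706060508856293 TCP gauge x -43.50419821328769
green px 6763 176 302 105
[[317.21095401  99.87751288]]
[[176.58084766  99.92181228]]
20.8833 [ 0.47159027 -0.17026023  0.03512789] [-0.92374479  0.1184134   2.01638622] [0.03492989 0.051994   0.06064279] toolx 101.4689323833079 toolz -0.02725347951483656 0.03274780977133669
```

Request:
play_rows(series=[{"fingers": 1,"dx": 2,"dy": 0.3,"dz": 0,"turn": 0},{"fingers": 1,"dx": 2,"dy": 0.3,"dz": 0,"turn": 0}])

```text
clock: 21.05
position: [0.4747, -0.1695, 0.0351]
ee_rot: [-0.022, 0.632, 0.774, 0.003]
contact_force: [-7.6, -3.2, 4.8]
width: 0.0257
```

Request:
play_rows(series=[{"fingers": 1,"dx": 2,"dy": 0.3,"dz": 0,"turn": 0},{"fingers": 1,"dx": 2,"dy": 0.3,"dz": 0,"turn": 0}])

```text
clock: 21.22
position: [0.4747, -0.1696, 0.0352]
ee_rot: [-0.025, 0.631, 0.775, 0.0]
contact_force: [-7.2, -2.9, 5.6]
width: 0.0255
```

```bash
python3 hg.py; python3 t.py
```

```text
[254.7, 269.4] 0.87
rows 176 372
axis deg 11.294899
brass 679 349 363.0
shoulder world [ 517.21926185 -161.88983079] back dist 90.17746819739726 stand x,y 0.8266461940916305 0.9657209594211049 TCP gauge x -43.17266224411833
green px 7188 176 305 97
[[317.95923715  92.14585312]]
[[177.0886553   91.57890728]]
21.3167 [ 0.47473217 -0.16961422  0.03519595] [-6.90916309 -4.02093557  6.25210582] [-0.57427389  0.97312185 -0.0243681 ] toolx 101.63651777884606 toolz -0.03830845976559068 0.03165321570961153
```

Request:
play_rows(series=[{"fingers": 0,"dx": 0,"dy": 0,"dz": 0,"turn": 0},{"fingers": 0,"dx": 0,"dy": 0,"dz": 0,"turn": 0},{"fingers": 0,"dx": 0,"dy": 0,"dz": 0,"turn": 0},{"fingers": 0,"dx": 0,"dy": 0,"dz": 0,"turn": 0}])

```text
clock: 21.65
position: [0.4766, -0.1699, 0.035]
ee_rot: [-0.023, 0.632, 0.775, 0.001]
contact_force: [-0.0, -0.7, 0.6]
width: 0.0428
```

```bash
python3 hg.py; python3 t.py
```

```text
[259.2, 269.1] 0.67
rows 173 372
axis deg 11.40392
brass 461 345 359.0
shoulder world [ 516.65230147 -161.34740764] back dist 89.23343862888777 stand x,y 0.3781975656981123 1.6095848993586908 TCP gauge x -40.962561842521765
green px 8887 177 302 93
[[319.60536999  87.85278319]]
[[177.82535742  87.39966919]]
21.75 [ 0.47648387 -0.1698758   0.0349909 ] [ 0.12343481 -0.08675063  0.61346211] [0.00820641 0.00129527 0.06684143] toolx 101.57840088958662 toolz -0.03498173796939201 0.031365198612701956
```

Released, with the shoulder estimated at x +0.4, y +1.6 and aligned. Now I'll lift, retreat and verify.

Request:
play_rows(series=[{"fingers": 0,"dx": 0,"dy": 0,"dz": 8,"turn": 0},{"fingers": 0,"dx": 0,"dy": 0,"dz": 15,"turn": 0},{"fingers": 0,"dx": 0,"dy": 0,"dz": 30,"turn": 0},{"fingers": 0,"dx": 0,"dy": 0,"dz": 35,"turn": 0},{"fingers": 0,"dx": -20,"dy": 0,"dz": 35,"turn": 0},{"fingers": 0,"dx": -30,"dy": -10,"dz": 30,"turn": 0},{"fingers": 0,"dx": -30,"dy": -25,"dz": 20,"turn": 0},{"fingers": 0,"dx": -20,"dy": -35,"dz": 0,"turn": 0},{"fingers": 0,"dx": -20,"dy": -35,"dz": 0,"turn": 0},{"fingers": 0,"dx": -20,"dy": -35,"dz": 0,"turn": 0},{"fingers": 0,"dx": -20,"dy": -35,"dz": 0,"turn": 0},{"fingers": 0,"dx": -20,"dy": -35,"dz": 0,"turn": 0},{"fingers": 0,"dx": -20,"dy": -35,"dz": 0,"turn": 0},{"fingers": 0,"dx": -10,"dy": -35,"dz": 0,"turn": 0},{"fingers": 0,"dx": 0,"dy": -35,"dz": 0,"turn": 0},{"fingers": 0,"dx": 0,"dy": 0,"dz": 0,"turn": 0}])

```text
clock: 23.08
position: [0.3087, -0.4578, 0.221]
ee_rot: [-0.025, 0.664, 0.746, -0.042]
contact_force: [0.4, -0.6, 0.0]
width: 0.0426
```

```bash
python3 t.py; python3 arm.py
python3 - <<'E'
from h import *
b=shot("top")
d=np.array([np.cos(np.radians(11.41)),np.sin(np.radians(11.41)),0]);n=np.array([-d[1],d[0],0]);o=np.array([.5166,-.163,0])
for n_,m in[(k,m) for k in("step_gauge","spirit_lamp","thread_spool","glue_bottle") for m in masks_of(b,k)[:2]]: print(n_,m["xy"],round(m["p"],2))
hsv=cv2.cvtColor(b["pixels"],cv2.COLOR_RGB2HSV);im=b["pixels"].copy()
H,S,V=[hsv[...,i].astype(int) for i in range(3)]
br=np.zeros(H.shape,bool);sl=(slice(165,215),slice(250,290));br[sl]=((H<32)&(S>100)&(V>40))[sl]
nn,l,st,_=cv2.connectedComponentsWithStats(br.astype(np.uint8));br=l==1+st[1:,4].argmax()
v,u=np.nonzero(br);P=on_plane(b,np.c_[u,v].astype(float),.044)-o
print("handle",len(u),"x",1000*np.percentile(P@d,[0,2,98,100]),"y",1000*np.percentile(P@n,[1,50,99]))
cv2.imwrite("pics/fin.png",cv2.resize(im[135:235,230:310],(480,600),interpolation=cv2.INTER_CUBIC)[:,:,::-1])
E
```

```text
23.0833 [ 0.30865794 -0.45784376  0.22098908] [ 0.42119787 -0.61141949  0.0151176 ] [-0.01082985 -0.06749861  0.02115378] toolx 96.66191368288462 toolz -0.09233510568023762 -0.029912932572872447
-0.05 [ 565. -149.    0.] [[258.5 154.8]] [[260.6 171.2]]
0 [ 566. -153.    0.] [[260.6 154.4]] [[263.3 170.7]]
0.05 [ 567. -157.    0.] [[262.6 154. ]] [[266.  170.1]]
0.1 [ 568. -162.    0.] [[264.6 153.4]] [[268.6 169.3]]
swing_knob [255.8, 138.0] 0.85
swing_arm [256.4, 139.6] 0.86
dark 21 260.3333333333333 155.66666666666666
step_gauge [185.6, 257.2] 0.79
step_gauge [264.7, 194.0] 0.62
spirit_lamp [367.4, 154.8] 0.86
thread_spool [348.3, 212.6] 0.58
glue_bottle [193.8, 135.1] 0.76
handle 430 x [-86.14502892 -80.54951248  25.86904676  29.02532326] y [-59.20068858 -40.44457957 -29.88423911]
```

View pics/fin.png

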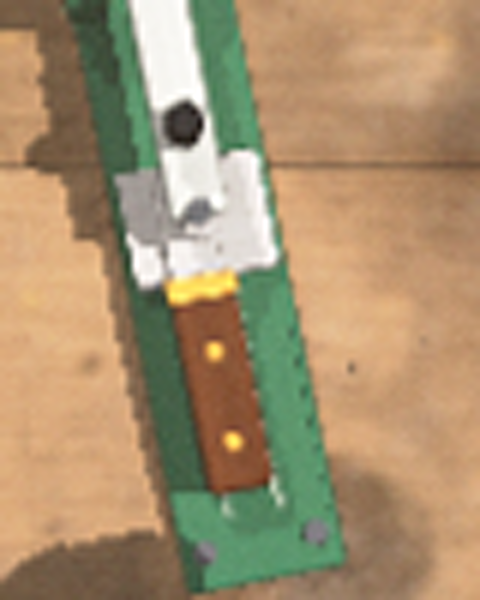

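The final picture shows the brass ferrule at (203,287) flush against the anvil's front face and the arm at its stop. My handle segmentation picked up bench wood, so I'll check the ferrule numerically instead.

Run:
```python
from h import *
b=shot("top")
d=np.array([np.cos(np.radians(11.41)),np.sin(np.radians(11.41)),0]);n=np.array([-d[1],d[0],0]);o=np.array([.5166,-.163,0])
hsv=cv2.cvtColor(b["pixels"],cv2.COLOR_RGB2HSV);H,S,V=[hsv[...,i].astype(int) for i in range(3)]
def rep(m,k,z):
    v,u=np.nonzero(m);P=on_plane(b,np.c_[u,v].astype(float),z)-o
    print(k,len(u),"x",np.round(1000*np.percentile(P@d,[0,50,100]),1),"y",np.round(1000*np.percentile(P@n,[0,50,100]),1))
w=np.zeros(H.shape,bool);w[178:188,255:273]=1;rep(w&(H>18)&(H<30)&(S>150)&(V>150),"brass",.044)
w[:]=0;w[187:218,258:278]=1;rep(w&(H<18)&(S>90)&(V<140),"wood",.044)
for x,y in((0,13.5),(0,-13.5),(-84,13),(-84,-13)): print(proj(b,o+d*x/1000+n*y/1000+[0,0,.044]).round(1))
```

```text
brass 30 x [-9.3 -4.8 -1.6] y [-6.8  6.2 16.9]
wood 192 x [-82.6 -50.3 -13.3] y [-6.3  2.7 17.4]
[[258.9 181.1]]
[[270.5 178.8]]
[[266.4 217.1]]
[[277.7 214.9]]
```

```bash
python3 -c "
from rig import sign_off; print(sign_off())"
```

```text
the job is handed in; nothing more can be done
None
```

I handed the job in at about 23 s of the 69 s allowed, and by my last checks every condition is met. `sign_off` gives no verdict.

**What I did:**
1. I gripped the knob and swung the arm to its stop.
2. I drew the gauge out by its blade, laid it on the open bench and let go.
3. I took it again by the handle and set it on the stand's bed, let go once there to let it settle, and gripped it again. I then slid the blade under the foot until it met the anvil (about 8 N), released it and backed away.

**Last checks:**
- **Arm:** the knob is where θ≈0 is predicted, within about 0.02 rad, and it touches the stop bracket.
- **Gauge:** the wrist camera puts the shoulder at x ≈ +0.4 mm and y ≈ +1.6 mm, within about 0.01 rad of the stand's direction. The final top view shows the brass flush against the anvil's front face.
- **Bystanders:** the spirit lamp, spool and glue bottle were detected within a few pixels of where they started.

**Checks that failed or disagreed:**
- The top-camera colour masks were unreliable. One picked up bench wood instead of the handle; another, of the brass, gave a sideways median of +6 mm. Reading the top picture by eye gave about +2 mm and roughly 0.03 rad of skew, still inside the limits.
- The gripper picked up a lean of up to 0.1 rad. My try at levelling it on the bench did little and reached 89 N at the wrist, against the limit of 120 N. Most of the lean went away in later moves.

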